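# Gauge the slots of the knife dock

### The arm

A 6-joint arm with a two-finger parallel gripper is mounted at the origin on the work surface; the furniture and walls round the work are solid. World frame = base frame: x ahead of the robot, y to its left, z up, the work surface at z = 0. Lengths are in m, angles in rad, forces in N, time in s.
With the tool pointing down it reaches from about 0.425 to 0.95 m from the base axis. Payload 3.5 kg.
Tool frame: the origin (TCP) lies on the centre line of the jaws, within the pads' length; the fingertips stand 8 mm ahead of it and the grasp point (between the pads) lies 11 mm behind it; z points along the fingers, y is the line along which they close (so a half turn about z gives the same grasp; the last joint's range is limited). The gripper opens to 85 mm and grips with 20 to 120 N. Pads are 22 mm wide; open, the fingers measure 114 mm over their backs; the gripper's body (76 mm by 85 mm) begins 54 mm behind the grasp point. The pads swing forward as they close: fully open they stand 13 mm farther back than shut.
Start: joints at [-1.427, 0.286, 1.577, -0, 1.279, -0.15], TCP at [0.195, -0.646, 0.239] pointing down, gripper open.
Joint ranges: [-2.77, 2.77], [-0.9, 2.22], [0.21, 2.48], [-1.53, 4.67], [0.24, 2.81], [-2.84, 2.84]. Speed limits (rad/s): [2.79, 2.79, 3.14, 3.14, 3.14, 3.14].

### API

Orientations are given as a unit quaternion [x, y, z, w].
In Python, from plant import ctrl gives the robot as it stands. The module is installed in compiled form; this text tells all that it offers.
- The arm moves only by the tool send_rows, never from a script. Its argument "steps" is a list of rows, each a list of 5 numbers: the shift along the tool's x, y, z in m, then the turn about the tool's z in degrees, then the opening, from -1 (shut) to 1 (fully open). A call has 1 to 12 rows; each row is the pose to reach, as a shift and turn from the pose commanded when the call began, along the tool's axes at that moment; what a row does not reach only later rows make up. A row lasts 1/10 s, in which the tool goes at most 50 mm and 8.59 degrees, less where a joint would pass 70% of its speed; a pose out of reach is approached as far as the arm can. A call with a gripper value outside its range is refused whole. The fingers move at their own pace and stop on an object; "squeeze" is the grip in N (left out, the last holds). Time passes only in rows, so rows that repeat a pose let the fingers close. It gives the time, the measured TCP pose, the force, the opening and the grip force at its end, in the units of the state.
- ctrl.get_state(): the state, without advancing time (a new reading comes with each control period).
- ctrl.read_camera(name): name is "scene" or "top"; returns the picture (400x640x3 uint8, red, green, blue); there is no depth.
- ctrl.calibration(name): a dict with "intrinsics" (3x3 intrinsics, pixels), "extrinsics" (4x4, takes a point from world to camera coordinates). Camera axes: x right, y up, looking along -z (the intrinsics and any distortion apply to the point x, -y, -z); pixel columns grow to the right and rows downward; lengths in m; the calibration is good to about 2 mm. A picture is of the moment at which its call begins. calibration takes no time and is no camera call.
- ctrl.sign_off(): hands the job in; it is judged then, once.
The state is a dict: "time": time; "qpos": joint angles; "dq": joint speeds; "joint_efforts": joint torques, N m; "eef_pos": TCP position; "tcp_rot": TCP orientation; "contact_force": force on the tool from outside, world axes, zero at the start; "wrist_torque": the same for the moment, N m; "opening": opening from 0.0 (shut) to 1.0 (fully open); "finger_force": force on a finger pad.
Only numpy, scipy, OpenCV 4.12 (cv2) and the standard library are available. Lean on these libraries where they do the work, as an engineer would, in place of code of your own. Each camera call takes 0.05 s, during which the arm holds its last target. There are 200 camera calls.

### The job

Find out which slot of the knife dock takes the gauge blade: lift the gauge out of its stand and try the blade in the left slot first and then in the right one, lowering it in each until it either stops early or goes all the way to the bottom. Leave the gauge standing fully down in the slot that takes it, and stand the blue bottle cap, flat as it is now, on the middle of the cork coaster in front of that slot to mark it. Do not disturb the salt shaker, the pepper mill or the tumbler.

Things in the scene. Friction and masses are not known exactly. Their poses are not given: they have to be found in the camera images.
- gauge_center (a point): centre of the gauge's handle, to grasp, 88.5 mm above the blade's lower end; z up along the gauge, x along the blade's width, y across it. Black handle 24 (x) by 16 (y) by 53 mm tall; steel feeler blade below it 26 by 5 mm, 62 mm long. It starts upright in the 30 mm deep slot of a fixed low black stand (60 x 50 mm, 38 mm tall), about 1 mm of play; lifts straight out. About 90 g
- gauge_tip (a point): middle of the lower end of the gauge blade; axes as for gauge_center
- gap_left (a point): mouth centre of the left slot (the +y side), at the top of the dock, 72 mm above the worktop; x along the slot, y across it, z up. Mouth 40 by 20 mm, a funnel narrowing over 20 mm of depth. One slot (which one varies; they look alike) is 8 mm wide below and takes the blade to its floor, 50 mm below the mouth; the other is 2 mm wide and stops it in the funnel, 10 to 20 mm down
- gap_right (a point): mouth centre of the right slot (the -y side), at the top of the dock, 72 mm above the worktop; x along the slot, y across it, z up. Mouth 40 by 20 mm, a funnel narrowing over 20 mm of depth. One slot (which one varies; they look alike) is 8 mm wide below and takes the blade to its floor, 50 mm below the mouth; the other is 2 mm wide and stops it in the funnel, 10 to 20 mm down
- dock: knife dock fixed to the worktop: wooden frame 200 mm (y) by 76 mm (x), grey plastic slot inserts, top 72 mm above the worktop; the two slots are 106 mm apart; origin at the centre of its underside, y along the dock to the left, x away from the robot
- coaster_left: round cork coaster, 92 mm across, 9 mm thick, fixed to the worktop in front of the left slot (105 mm from it, on the robot's side); origin at the centre of its underside, on the worktop
- coaster_right: round cork coaster, 92 mm across, 9 mm thick, fixed to the worktop in front of the right slot (105 mm from it, on the robot's side); origin at the centre of its underside, on the worktop
- cap_center (a point): centre of the blue screw cap, 38 mm across and 23 mm tall, standing flat on the worktop left of the dock at the start; 12 g, give or take; this point is 11.5 mm above its underside
- salt_shaker: glass salt shaker with a grey top, 44 mm across, 90 mm tall, a bystander; origin at the centre of its underside
- pepper_mill: dark wooden pepper mill, 58 mm across, 150 mm tall, a bystander; origin at the centre of its underside
- tumbler: clear drinking glass, 76 mm across, 86 mm tall, a bystander; origin at the centre of its underside

How it is judged:
By the outcome, as a careful person would: the job done as asked, in the order asked, and still so for the second after the job is handed in, with the robot touching nothing.
It also fails if it takes over 72 s, if anything falls off the work surface, if the arm or the gripper's body presses on something with over 40 N, if the wrist force passes 120 N, or if a joint passes its speed limit or range.

## Working session

There is one attempt and no reset: what is moved stays moved. The work goes in short steps, Python scripts to look and compute and a tool call to move; the robot and the scene stay as the last step left them, time stands still between calls to the robot, and variables do not carry over. Pictures are saved under pics/ and viewed, at most 10 in all, crops included, and the job is handed in when it is done.

Besides the shell and the picture viewer there is one more tool, called after "Call:" in YAML: its name, and indented under it one key for each argument. send_rows: Moves the arm, as the interface text tells. Its arguments: {"type":"object","properties":{"steps":{"type":"array","items":{"type":"array","items":{"type":"number"}}},"squeeze":{"type":"number"}},"required":["steps"]}

```bash
mkdir -p pics
python3 - <<'E'
from plant import ctrl
import cv2,numpy as np
for n in("scene","top"):
    im=ctrl.read_camera(n); cv2.imwrite(f"pics/{n}0.png",im[:,:,::-1])
    c=ctrl.calibration(n); print(n,np.round(c["intrinsics"],1).tolist(),np.round(c["extrinsics"],3).tolist(),[k for k in c])
s=ctrl.get_state();print(s)
E
```

```text
scene [[402.0, 0.0, 316.4], [0.0, 402.0, 196.9], [0.0, 0.0, 1.0]] [[-0.574, -0.819, -0.021, 0.376], [0.386, -0.293, 0.875, -0.197], [-0.722, 0.494, 0.484, -0.944], [0.0, 0.0, 0.0, 1.0]] ['intrinsics', 'extrinsics']
top [[461.5, 0.0, 323.7], [0.0, 461.5, 200.0], [0.0, 0.0, 1.0]] [[0.022, -1.0, 0.017, 0.151], [0.986, 0.025, 0.165, -0.451], [-0.165, 0.013, 0.986, -1.207], [0.0, 0.0, 0.0, 1.0]] ['intrinsics', 'extrinsics']
{'time': 0.1, 'qpos': array([-1.42699177e+00,  2.87105300e-01,  1.57801548e+00,  2.36005114e-05,
        1.27860478e+00, -1.50031469e-01]), 'dq': array([ 7.50654805e-04, -5.81725473e-04, -3.37268323e-03, -7.24209902e-04,
        2.60828330e-04,  9.42657107e-08]), 'joint_efforts': array([ 2.34166500e-04, -4.07297087e+01, -2.93699008e+01, -1.24732637e-04,
        3.43014894e-03,  5.31409476e-07]), 'eef_pos': array([ 0.19542814, -0.64549459,  0.23807485]), 'tcp_rot': array([ 9.89226884e-01,  1.46386592e-01,  1.46167712e-05, -1.06641575e-03]), 'contact_force': array([-0.41288159, -0.24326044,  0.24029001]), 'wrist_torque': array([ 0.03229136,  0.01024712, -0.01804163]), 'finger_force': 0.0, 'opening': 0.9965695211894513}
```

View pics/scene0.png

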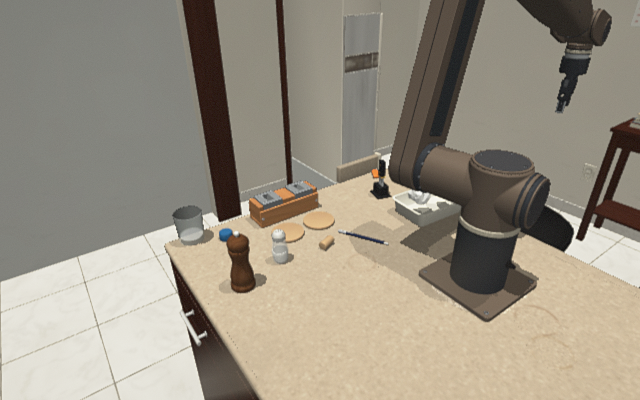

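View pics/top0.png

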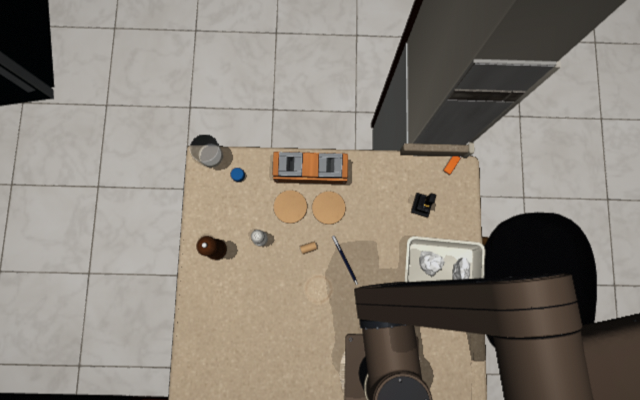

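The scene view shows dock (285,203), cap (226,235), gauge (380,175). The top view shows dock (311,167) with slots at about (291,164) and (331,165), coasters (290,207) and (328,208), cap (237,174) and gauge in its stand (424,204).

```bash
cat > h.py <<'E'
import cv2,numpy as np
from plant import ctrl
def ray(n,uv):
    c=ctrl.calibration(n);K=np.array(c["intrinsics"]);E=np.array(c["extrinsics"]);R,t=E[:3,:3],E[:3,3]
    d=np.linalg.inv(K)@[uv[0],uv[1],1]; d=R.T@(d*[1,-1,-1]); return -R.T@t,d
def plane(n,uv,z):
    o,d=ray(n,uv); return o+d*(z-o[2])/d[2]
def proj(n,p):
    c=ctrl.calibration(n);q=np.array(c["extrinsics"])@[*p,1];q=q[:3]*[1,-1,-1];v=np.array(c["intrinsics"])@q;return v[:2]/v[2]
def tri(a,b):
    A=np.zeros((3,3));y=np.zeros(3)
    for n,uv in(("top",a),("scene",b)):
        o,d=ray(n,uv);d/=np.linalg.norm(d);P=np.eye(3)-np.outer(d,d);A+=P;y+=P@o
    return np.linalg.solve(A,y)
def blobs(im,lo,hi,box,mn=15):
    x0,y0,x1,y1=box;h=cv2.cvtColor(im,cv2.COLOR_RGB2HSV);m=cv2.inRange(h,lo,hi);k=np.zeros_like(m);k[y0:y1,x0:x1]=m[y0:y1,x0:x1]
    n,_,s,c=cv2.connectedComponentsWithStats(k);return [(c[i].round(2).tolist(),s[i].tolist()) for i in range(1,n) if s[i][4]>=mn]
E
python3 - <<'E'
from h import *
t=cv2.imread("pics/top0.png");s=cv2.imread("pics/scene0.png")
R=lambda i,x,y,w,h,f:cv2.resize(i[y:y+h,x:x+w],None,fx=f,fy=f,interpolation=cv2.INTER_NEAREST)
a=R(t,265,145,90,85,6);b=R(t,400,180,50,42,6)
d=R(s,365,150,50,50,6);e=R(s,215,175,125,75,4)
C=np.zeros((600,800,3),np.uint8)
C[:300,:500]=e;C[:300,500:800]=d
a=cv2.resize(a,None,fx=.5,fy=.5,interpolation=0)
C[300:555,:270]=a;C[300:552,300:600]=b
cv2.imwrite("pics/c.png",C)
T=t[:,:,::-1].copy();S=s[:,:,::-1].copy()
print("cap",blobs(T,(100,120,40),(125,255,255),(220,160,255,190)),blobs(S,(100,120,40),(125,255,255),(215,225,240,245)))
for c in blobs(T,(100,120,40),(125,255,255),(220,160,255,190)): print(plane("top",c[0],.02))
print("coast",blobs(T,(5,60,120),(22,200,255),(268,186,350,228),200))
for c in blobs(T,(5,60,120),(22,200,255),(268,186,350,228),200):print(plane("top",c[0],.009))
print("black",blobs(T,(0,0,0),(180,255,60),(405,185,445,222)), blobs(S,(0,0,0),(180,255,60),(365,150,400,200)))
print("grey",blobs(T,(0,0,60),(180,60,200),(272,148,350,186),60))
E
```

```text
cap [([237.08, 173.99], [231, 168, 13, 13, 135])] [([224.79, 233.91], [219, 229, 13, 12, 111])]
[0.51663569 0.40072962 0.02      ]
coast [([308.46, 206.49], [268, 186, 82, 42, 3408])]
[0.43291327 0.20254461 0.009     ]
black [([422.75, 203.96], [412, 193, 24, 24, 378])] [([381.48, 167.92], [379, 160, 6, 17, 89]), ([394.91, 175.77], [389, 166, 11, 18, 101]), ([380.19, 190.74], [371, 183, 19, 16, 192])]
grey [([327.13, 148.27], [298, 148, 52, 3, 70]), ([290.12, 163.41], [278, 151, 25, 25, 476]), ([330.12, 164.49], [319, 153, 23, 24, 499])]
```

View pics/c.png

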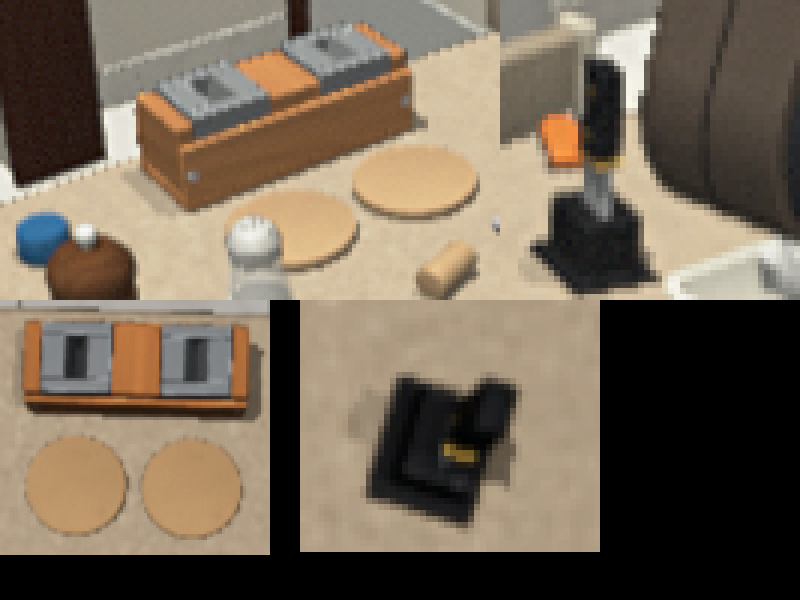

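The crops show the slots (dark rectangles) along world x, and the gauge with its stand yawed about -14°. I'll measure more finely.

Run:
```python
from h import *
t=cv2.imread("pics/top0.png");s=cv2.imread("pics/scene0.png");T=t[:,:,::-1].copy();S=s[:,:,::-1].copy()
h=cv2.cvtColor(T,cv2.COLOR_RGB2HSV)
for r in((205,280),(205,330),(187,310),(207,290),(222,311)):print(r,h[r])
C=[]
for x0,x1 in((268,309),(310,352)):
    b=max(blobs(T,(8,95,150),(20,255,255),(x0,189,x1,226),100),key=lambda b:b[1][4]);print("coaster",b,plane("top",b[0],.009).round(4))
for x0 in(278,318):
    for b in blobs(T,(0,0,0),(180,255,85),(x0+3,154,x0+22,174),10):
        print("slot",b,plane("top",b[0],.072).round(4))
for b in blobs(T,(0,0,60),(180,60,200),(272,151,350,186),60): 
    x,y,w,hh,_=b[1];print("insert bbox c",plane("top",(x+w/2-.5,y+hh/2-.5),.072).round(4),plane("top",b[0],.072).round(4))
print("yel",blobs(T,(18,110,90),(32,255,255),(415,195,440,215),2),blobs(S,(15,100,70),(35,255,255),(375,170,392,182),2))
# dock front top edge / orange ends
a=cv2.resize(T[188:220,408:442],None,fx=16,fy=16,interpolation=cv2.INTER_CUBIC)
b=cv2.resize(S[152:202,366:404],None,fx=10.88,fy=10.88,interpolation=cv2.INTER_CUBIC)
b=cv2.resize(b,(380,512))[:,:250]
o=np.zeros((512,544+252,3),np.uint8);o[:,:544]=a;o[:,546:546+250]=b
o=(255*(o/255.)**.5).astype(np.uint8)
cv2.imwrite("pics/g.png",o[:,:,::-1])
for p in((.45,-.1,.0),(.45,-.1,.123)):print(proj("top",p),proj("scene",p))
```

```text
(205, 280) [ 16 115 189]
(205, 330) [ 16 111 183]
(187, 310) [ 18  65 180]
(207, 290) [ 16 112 186]
(222, 311) [ 17  63 183]
coaster ([289.74, 206.22], [274, 190, 33, 33, 846]) [0.4324 0.2539 0.009 ]
coaster ([328.22, 207.35], [312, 192, 33, 32, 848]) [0.4319 0.1482 0.009 ]
slot ([289.77, 163.73], [286, 157, 8, 14, 104]) [0.5365 0.2539 0.072 ]
slot ([329.92, 164.62], [326, 158, 8, 14, 100]) [0.5369 0.1476 0.072 ]
insert bbox c [0.5385 0.2534 0.072 ] [0.5374 0.253  0.072 ]
insert bbox c [0.5373 0.1474 0.072 ] [0.5373 0.1471 0.072 ]
yel [([426.0, 205.1], [424, 204, 5, 3, 10])] [([381.9, 176.8], [379, 176, 6, 3, 10])]
[417.52216386 203.57012509] [377.27987955 195.10294397]
[428.15288208 195.89887991] [379.33493736 160.65247798]
```

View pics/g.png

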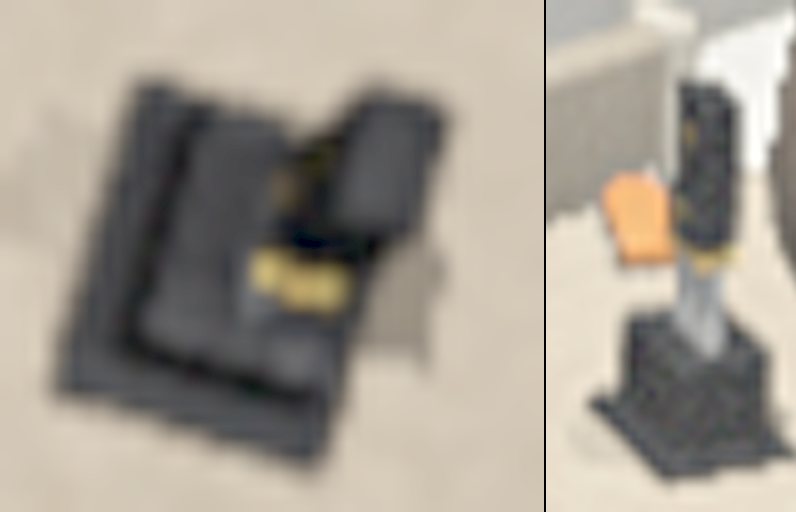

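The gauge handle's top face is centred at about (393,163) in the top crop, i.e. pixel (432.1,197.7), with its long side near world x. The flange corners are at crop (135,80), (58,390) and (320,462).

Run:
```python
from h import *
q=lambda x,y:(408+x/16-.5,188+y/16-.5)
P=[plane("top",q(*c),.005) for c in((140,78),(57,390),(322,464))]
for p in P:print(p.round(4))
d=P[0]-P[1];e=P[2]-P[1];print(np.linalg.norm(d),np.degrees(np.arctan2(d[1],d[0])),np.linalg.norm(e),np.degrees(np.arctan2(e[1],e[0])),"stand c",(P[0]+P[2])/2)
print("top",plane("top",q(393,163),.123))
sc=lambda x,y:(366+(x-546)/10-.5,152+y/10.24-.5)
for z,c in((.123,(710,92)),):print("scene top",sc(*c),plane("scene",sc(*c),z),"tri",tri(q(393,163),sc(*c)))
for n,g,p in(("salt",(259,238),0),("tumbler",(209,156),0)):pass
T=cv2.imread("pics/top0.png")[:,:,::-1].copy()
print("cap",plane("top",(237.08,173.99),.015),"tri",tri((237.08,173.99),(225.5,235)))
print("tumbler rim",plane("top",(209,155),.086),"salt top",plane("top",(258.5,236),.09),"mill",plane("top",(205,244),.15))
```

```text
[ 0.4806 -0.0957  0.005 ]
[ 0.4255 -0.0807  0.005 ]
[ 0.4138 -0.1264  0.005 ]
0.05710250824672433 -15.189173570305782 0.04717416453182799 -104.42553248807789 stand c [ 0.4471893  -0.11107245  0.005     ]
top [ 0.44567696 -0.109803    0.123     ]
scene top (381.9, 160.484375) [ 0.44606897 -0.10719874  0.123     ] tri [ 0.44652071 -0.1091617   0.12233727]
cap [0.51773945 0.40162659 0.015     ] tri [0.51896444 0.40278422 0.01027559]
tumbler rim [0.55094924 0.46478578 0.086     ] salt top [0.34177283 0.32549702 0.09      ] mill [0.31449407 0.44489465 0.15      ]
```

```bash
cat >> h.py <<'E'
def row(x,y,z,a):
    "shift in tool axes from the present pose to world x,y,z (TCP), tool-x heading a deg"
    s=ctrl.get_state();p=s["eef_pos"];q=s["tcp_rot"];R=__import__("scipy.spatial.transform",fromlist=["Rotation"]).Rotation.from_quat(q).as_matrix()
    a0=np.degrees(np.arctan2(R[1,0],R[0,0]));print("at",p.round(4),"a0",round(a0,2),"row",(R.T@(np.array([x,y,z])-p)).round(4).tolist(),"turn",round(a0-a,2))
E
python3 -c "
from h import *
row(.4463,-.1097,.19,-15)"
```

```text
at [ 0.1954 -0.6455  0.2381] a0 16.84 row [0.3953, -0.4401, 0.0491] turn 31.84
```

Call:
send_rows:
  steps:
    - [0.395,-0.44,0.0,31.8,1]
    - [0.395,-0.44,0.0,31.8,1]
    - [0.395,-0.44,0.0,31.8,1]
    - [0.395,-0.44,0.0,31.8,1]
    - [0.395,-0.44,0.0,31.8,1]
    - [0.395,-0.44,0.0,31.8,1]
    - [0.395,-0.44,0.0,31.8,1]
    - [0.395,-0.44,0.0,31.8,1]
    - [0.395,-0.44,0.0,31.8,1]
    - [0.395,-0.44,0.0,31.8,1]
    - [0.395,-0.44,0.0,31.8,1]
    - [0.395,-0.44,0.0,31.8,1]
  squeeze: 40

```text
time: 1.3
eef_pos: [0.4464, -0.108, 0.2391]
tcp_rot: [0.992, -0.13, 0.0, -0.0]
contact_force: [0.2, -1.0, -0.1]
opening: 1.0
finger_force: 0.0
```

Call:
send_rows:
  steps:
    - [0,0,0,0,1]
    - [0,0,0,0,1]
    - [0,0,0,0,1]

```text
time: 1.6
eef_pos: [0.4458, -0.1111, 0.239]
tcp_rot: [0.991, -0.131, -0.0, 0.0]
contact_force: [0.4, 0.4, 0.7]
opening: 1.003
finger_force: 0.0
```

```bash
python3 -c "
from h import *
row(.4463,-.1097,.0855,-15)
print(ctrl.get_state()['qpos'])
im=ctrl.read_camera('scene');cv2.imwrite('pics/s1.png',cv2.resize(im[60:210,300:480,::-1],None,fx=4,fy=4))"
```

```text
at [ 0.4458 -0.1111  0.239 ] a0 -15.01 row [0.0002, -0.0015, 0.1535] turn -0.01
[-4.65420856e-01 -2.06471558e-01  2.08592705e+00 -4.10966328e-04
  1.26263828e+00  1.36741101e+00]
```

Call:
send_rows:
  steps:
    - [0,-0.0015,0.05,0,1]
    - [0,-0.0015,0.1,0,1]
    - [0,-0.0015,0.13,0,1]
    - [0,-0.0015,0.153,0,1]
    - [0,-0.0015,0.153,0,1]
    - [0,-0.0015,0.153,0,1]

```text
time: 2.25
eef_pos: [0.4464, -0.1101, 0.0866]
tcp_rot: [0.991, -0.131, -0.0, -0.0]
contact_force: [-0.2, -1.1, 0.9]
opening: 0.996
finger_force: 0.0
```

```bash
python3 -c "
from h import *
row(.4463,-.1097,.0855,-15)
im=ctrl.read_camera('scene');im2=ctrl.read_camera('top');a=cv2.resize(im[120:210,340:440,::-1],None,fx=4,fy=4);b=cv2.resize(im2[160:250,380:480,::-1],None,fx=4,fy=4);cv2.imwrite('pics/s2.png',np.hstack([a,b]))"
```

```text
at [ 0.4464 -0.1101  0.0866] a0 -15.08 row [-0.0002, -0.0004, 0.0011] turn -0.08
```

View pics/s2.png

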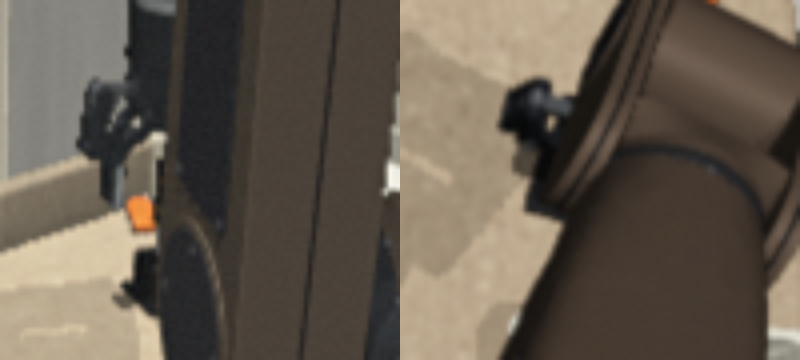

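The arm hides the gauge in both views. I'll close on it and judge by the opening and forces.

Call:
send_rows:
  steps:
    - [0,0,0.001,0,-1]
    - [0,0,0.001,0,-1]
    - [0,0,0.001,0,-1]
    - [0,0,0.001,0,-1]
    - [0,0,0.001,0,-1]
    - [0,0,0.001,0,-1]
    - [0,0,0.001,0,-1]
    - [0,0,0.001,0,-1]

```text
time: 3.15
eef_pos: [0.4466, -0.11, 0.0857]
tcp_rot: [0.992, -0.13, 0.0, 0.001]
contact_force: [-1.9, -4.8, 1.2]
opening: 0.179
finger_force: 39.1
```

Call:
send_rows:
  steps:
    - [0,0,-0.01,0,-1]
    - [0,0,-0.02,0,-1]
    - [0,0,-0.03,0,-1]
    - [0,0,-0.045,0,-1]
    - [0,0,-0.07,0,-1]
    - [0,0,-0.11,0,-1]
    - [0,0,-0.11,0,-1]
    - [0,0,-0.11,0,-1]

```text
time: 3.95
eef_pos: [0.4471, -0.1085, 0.1964]
tcp_rot: [0.991, -0.13, 0.001, -0.001]
contact_force: [-0.4, -0.3, -2.3]
opening: 0.184
finger_force: 40.1
```

```bash
python3 -c "
from h import *
row(.537,.2537,.195,0)"
```

```text
at [ 0.4471 -0.1085  0.1964] a0 -14.97 row [-0.0067, -0.3731, 0.002] turn -14.97
```

Call:
send_rows:
  steps:
    - [-0.001,-0.04,0,-2,-1]
    - [-0.002,-0.09,0,-4,-1]
    - [-0.003,-0.14,0,-6,-1]
    - [-0.004,-0.19,0,-8,-1]
    - [-0.005,-0.24,0,-10,-1]
    - [-0.006,-0.29,0,-12,-1]
    - [-0.0065,-0.33,0,-14,-1]
    - [-0.007,-0.36,0,-15,-1]
    - [-0.007,-0.373,0,-15,-1]
    - [-0.007,-0.373,0,-15,-1]
    - [-0.007,-0.373,0,-15,-1]
    - [-0.007,-0.373,0,-15,-1]

```text
time: 5.15
eef_pos: [0.5357, 0.2518, 0.1947]
tcp_rot: [1.0, -0.001, -0.001, 0.0]
contact_force: [-0.5, -0.2, -2.8]
opening: 0.185
finger_force: 40.1
```

```bash
python3 -c "
from h import *
row(.537,.2537,.195,0)
im=ctrl.read_camera('scene');im2=ctrl.read_camera('top');a=cv2.resize(im[110:250,200:330,::-1],None,fx=3,fy=3);b=cv2.resize(im2[110:250,230:360,::-1],None,fx=3,fy=3);cv2.imwrite('pics/s3.png',np.hstack([a,b]))
s=ctrl.get_state();p=s['eef_pos'].copy();p[2]-=.0775;print(proj('scene',p),proj('top',p),s['finger_force'],s['contact_force'])"
```

```text
at [0.5357 0.2518 0.1947] a0 -0.06 row [0.0013, -0.0019, -0.0003] turn -0.06
[267.3844135  183.22348173] [289.58209626 159.60537532] 40.07365107536316 [ 0.3457567  -0.61646183 -1.29914741]
```

View pics/s3.png

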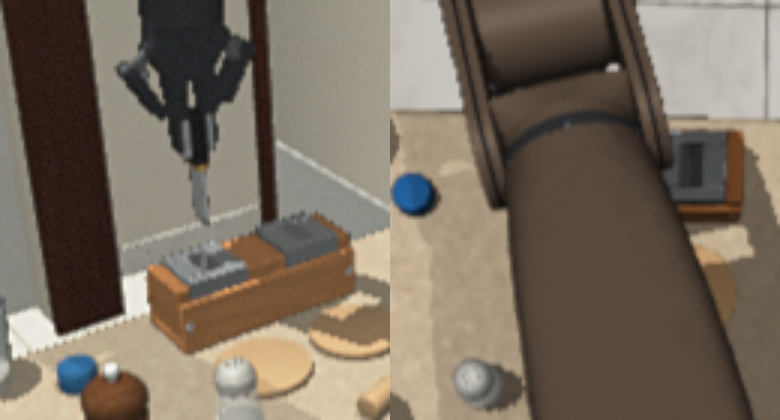

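The tip is at crop (206,222), scene pixel (268.5,184), close to the predicted (267.4,183.2), so the grasp is straight. Lowering into the left slot.

Call:
send_rows:
  steps:
    - [0.0013,-0.0019,0.02,0,-1]
    - [0.0013,-0.0019,0.035,0,-1]
    - [0.0013,-0.0019,0.045,0,-1]
    - [0.0013,-0.0019,0.05,0,-1]
    - [0.0013,-0.0019,0.053,0,-1]
    - [0.0013,-0.0019,0.053,0,-1]
  squeeze: 60

```text
time: 5.85
eef_pos: [0.5374, 0.2549, 0.1422]
tcp_rot: [1.0, 0.0, -0.0, 0.0]
contact_force: [-0.0, -1.4, -1.1]
opening: 0.179
finger_force: 61.9
```

Call:
send_rows:
  steps:
    - [0,0,0.001,0,-1]
    - [0,0,0.002,0,-1]
    - [0,0,0.003,0,-1]
    - [0,0,0.003,0,-1]

```text
time: 6.25
eef_pos: [0.5374, 0.255, 0.1394]
tcp_rot: [1.0, 0.0, 0.0, -0.0]
contact_force: [0.6, 0.7, -1.4]
opening: 0.178
finger_force: 61.9
```

Call:
send_rows:
  steps:
    - [0,0,0.001,0,-1]
    - [0,0,0.002,0,-1]
    - [0,0,0.003,0,-1]
    - [0,0,0.003,0,-1]

```text
time: 6.65
eef_pos: [0.5373, 0.2549, 0.1361]
tcp_rot: [1.0, 0.0, -0.0, 0.0]
contact_force: [-0.2, -0.3, -1.4]
opening: 0.18
finger_force: 61.9
```

Call:
send_rows:
  steps:
    - [0,0,0.001,0,-1]
    - [0,0,0.002,0,-1]
    - [0,0,0.003,0,-1]
    - [0,0,0.003,0,-1]

```text
time: 7.05
eef_pos: [0.5373, 0.255, 0.1331]
tcp_rot: [1.0, 0.0, -0.0, 0.0]
contact_force: [0.3, 1.0, -1.3]
opening: 0.18
finger_force: 61.9
```

Call:
send_rows:
  steps:
    - [0,0,0.001,0,-1]
    - [0,0,0.002,0,-1]
    - [0,0,0.003,0,-1]
    - [0,0,0.003,0,-1]

```text
time: 7.45
eef_pos: [0.5373, 0.2549, 0.1301]
tcp_rot: [1.0, 0.0, -0.0, 0.0]
contact_force: [0.2, 1.1, 0.1]
opening: 0.175
finger_force: 61.9
```

Call:
send_rows:
  steps:
    - [0,0,0.001,0,-1]
    - [0,0,0.002,0,-1]
    - [0,0,0.003,0,-1]
    - [0,0,0.003,0,-1]

```text
time: 7.85
eef_pos: [0.5373, 0.2549, 0.1271]
tcp_rot: [1.0, 0.0, -0.0, 0.0]
contact_force: [0.3, 0.3, -1.3]
opening: 0.18
finger_force: 61.9
```

Call:
send_rows:
  steps:
    - [0,0,0.001,0,-1]
    - [0,0,0.002,0,-1]
    - [0,0,0.003,0,-1]
    - [0,0,0.003,0,-1]

```text
time: 8.25
eef_pos: [0.5373, 0.2549, 0.1241]
tcp_rot: [1.0, 0.0, -0.0, 0.0]
contact_force: [0.1, 0.5, -1.2]
opening: 0.179
finger_force: 61.9
```

Call:
send_rows:
  steps:
    - [0,0,0.002,0,-1]
    - [0,0,0.004,0,-1]
    - [0,0,0.006,0,-1]
    - [0,0,0.008,0,-1]
    - [0,0,0.01,0,-1]
    - [0,0,0.01,0,-1]

```text
time: 8.85
eef_pos: [0.5371, 0.2549, 0.1138]
tcp_rot: [1.0, 0.0, -0.0, 0.0]
contact_force: [0.1, -1.3, -0.7]
opening: 0.176
finger_force: 61.9
```

Call:
send_rows:
  steps:
    - [0,0,0.002,0,-1]
    - [0,0,0.004,0,-1]
    - [0,0,0.006,0,-1]
    - [0,0,0.008,0,-1]
    - [0,0,0.01,0,-1]
    - [0,0,0.01,0,-1]

```text
time: 9.45
eef_pos: [0.5371, 0.2549, 0.1039]
tcp_rot: [1.0, 0.0, -0.0, 0.0]
contact_force: [-0.0, 0.2, -1.7]
opening: 0.18
finger_force: 61.9
```

Call:
send_rows:
  steps:
    - [0,0,0.001,0,-1]
    - [0,0,0.002,0,-1]
    - [0,0,0.003,0,-1]
    - [0,0,0.003,0,-1]

```text
time: 9.85
eef_pos: [0.5376, 0.255, 0.1018]
tcp_rot: [1.0, 0.0, 0.0, 0.0]
contact_force: [-0.4, -0.4, 0.7]
opening: 0.178
finger_force: 62.3
```

Call:
send_rows:
  steps:
    - [0,0,0.001,0,-1]
    - [0,0,0.002,0,-1]
    - [0,0,0.002,0,-1]

```text
time: 10.15
eef_pos: [0.5378, 0.255, 0.1017]
tcp_rot: [1.0, 0.0, -0.0, 0.0]
contact_force: [-3.9, -1.8, 9.1]
opening: 0.182
finger_force: 63.4
```

The left slot takes the blade to the floor. The right one still has to be tried, as asked.

Call:
send_rows:
  steps:
    - [0,0,-0.01,0,-1]
    - [0,0,-0.03,0,-1]
    - [0,0,-0.05,0,-1]
    - [0,0,-0.08,0,-1]
    - [0,0,-0.1,0,-1]
    - [0,0,-0.1,0,-1]
    - [0,0,-0.1,0,-1]

```text
time: 10.85
eef_pos: [0.5373, 0.255, 0.199]
tcp_rot: [1.0, 0.0, 0.0, -0.0]
contact_force: [-0.7, 0.2, -1.2]
opening: 0.176
finger_force: 62.0
```

```bash
python3 -c "
from h import *
row(.537,.1482,.155,0)"
```

```text
at [0.5373 0.255  0.199 ] a0 0.03 row [-0.0004, 0.1068, 0.044] turn 0.03
```

Call:
send_rows:
  steps:
    - [0,0.03,0,0,-1]
    - [0,0.07,0,0,-1]
    - [0,0.1,0,0,-1]
    - [0,0.1065,0,0,-1]
    - [0,0.1065,0,0,-1]
    - [0,0.1065,0.02,0,-1]
    - [0,0.1065,0.035,0,-1]
    - [0,0.1065,0.045,0,-1]
    - [0,0.1065,0.05,0,-1]
    - [0,0.1065,0.055,0,-1]
    - [0,0.1065,0.055,0,-1]

```text
time: 11.95
eef_pos: [0.5372, 0.1487, 0.1438]
tcp_rot: [1.0, 0.0, -0.0, 0.0]
contact_force: [0.3, -0.0, -0.8]
opening: 0.183
finger_force: 61.8
```

Call:
send_rows:
  steps:
    - [0,0,0.001,0,-1]
    - [0,0,0.002,0,-1]
    - [0,0,0.003,0,-1]
    - [0,0,0.003,0,-1]

```text
time: 12.35
eef_pos: [0.5375, 0.1484, 0.1415]
tcp_rot: [1.0, 0.0, 0.0, -0.0]
contact_force: [-0.3, 0.2, -1.6]
opening: 0.181
finger_force: 61.8
```

Call:
send_rows:
  steps:
    - [0,0,0.001,0,-1]
    - [0,0,0.002,0,-1]
    - [0,0,0.003,0,-1]
    - [0,0,0.003,0,-1]

```text
time: 12.75
eef_pos: [0.5373, 0.1484, 0.1381]
tcp_rot: [1.0, 0.0, -0.0, 0.0]
contact_force: [-0.1, -0.1, -0.9]
opening: 0.179
finger_force: 61.8
```

Depth is about 13.6 mm; continuing.

Call:
send_rows:
  steps:
    - [0,0,0.001,0,-1]
    - [0,0,0.002,0,-1]
    - [0,0,0.002,0,-1]

```text
time: 13.05
eef_pos: [0.5373, 0.1485, 0.1361]
tcp_rot: [1.0, 0.0, -0.0, 0.0]
contact_force: [-0.3, -0.3, -1.0]
opening: 0.182
finger_force: 61.8
```

Call:
send_rows:
  steps:
    - [0,0,0.001,0,-1]
    - [0,0,0.002,0,-1]
    - [0,0,0.002,0,-1]

```text
time: 13.35
eef_pos: [0.5377, 0.1482, 0.1345]
tcp_rot: [1.0, 0.0, 0.0, 0.0]
contact_force: [0.8, -1.7, -0.1]
opening: 0.18
finger_force: 62.0
```

Call:
send_rows:
  steps:
    - [0,0,0.001,0,-1]
    - [0,0,0.002,0,-1]
    - [0,0,0.002,0,-1]

```text
time: 13.65
eef_pos: [0.538, 0.148, 0.1333]
tcp_rot: [1.0, 0.0, 0.001, 0.001]
contact_force: [-0.9, -3.7, 4.3]
opening: 0.181
finger_force: 62.5
```

Call:
send_rows:
  steps:
    - [0,0,0.001,0,-1]
    - [0,0,0.001,0,-1]

```text
time: 13.85
eef_pos: [0.5382, 0.148, 0.1331]
tcp_rot: [1.0, 0.0, 0.001, 0.001]
contact_force: [-2.1, -3.1, 7.9]
opening: 0.184
finger_force: 63.1
```

Call:
send_rows:
  steps:
    - [0,0,0.001,0,-1]
    - [0,0,0.002,0,-1]
    - [0,0,0.002,0,-1]

```text
time: 14.15
eef_pos: [0.5385, 0.148, 0.1328]
tcp_rot: [1.0, 0.001, 0.001, 0.001]
contact_force: [-4.6, -4.1, 14.7]
opening: 0.18
finger_force: 64.1
```

The right slot stops the blade in its funnel at about 18 mm. Moving back to the left one.

Call:
send_rows:
  steps:
    - [0,0,-0.01,0,-1]
    - [0,0,-0.03,0,-1]
    - [0,0,-0.05,0,-1]
    - [0,0,-0.07,0,-1]
    - [0,0,-0.07,0,-1]
    - [0,-0.03,-0.07,0,-1]
    - [0,-0.07,-0.07,0,-1]
    - [0,-0.1,-0.07,0,-1]
    - [0,-0.1065,-0.07,0,-1]
    - [0,-0.1065,-0.07,0,-1]
    - [0,-0.1065,-0.07,0,-1]

```text
time: 15.25
eef_pos: [0.5369, 0.2543, 0.1981]
tcp_rot: [1.0, 0.0, -0.001, 0.0]
contact_force: [0.3, 0.3, -0.7]
opening: 0.177
finger_force: 62.1
```

```bash
python3 -c "
from h import *
row(.5373,.2549,.1017,0)"
```

```text
at [0.5369 0.2543 0.1981] a0 0.02 row [0.0005, -0.0006, 0.0964] turn 0.02
```

Call:
send_rows:
  steps:
    - [0,0,0.03,0,-1]
    - [0,0,0.042,0,-1]
    - [0,0,0.05,0,-1]
    - [0,0,0.056,0,-1]
    - [0,0,0.062,0,-1]
    - [0,0,0.067,0,-1]
    - [0,0,0.072,0,-1]
    - [0,0,0.077,0,-1]
    - [0,0,0.082,0,-1]
    - [0,0,0.087,0,-1]
    - [0,0,0.09,0,-1]
    - [0,0,0.09,0,-1]

```text
time: 16.45
eef_pos: [0.537, 0.2549, 0.1086]
tcp_rot: [1.0, 0.0, -0.001, 0.0]
contact_force: [0.2, -0.9, -0.6]
opening: 0.176
finger_force: 62.1
```

Call:
send_rows:
  steps:
    - [0,0,0.002,0,-1]
    - [0,0,0.004,0,-1]
    - [0,0,0.006,0,-1]
    - [0,0,0.008,0,-1]
    - [0,0,0.008,0,-1]

```text
time: 16.95
eef_pos: [0.5376, 0.255, 0.1017]
tcp_rot: [1.0, 0.0, 0.0, 0.0]
contact_force: [-1.2, -0.3, 1.3]
opening: 0.18
finger_force: 62.2
```

Call:
send_rows:
  steps:
    - [0,0,0,0,0.2]
    - [0,0,0,0,0.2]
    - [0,0,0,0,0.2]
    - [0,0,0,0,0.2]
    - [0,0,0,0,0.2]
    - [0,0,-0.03,0,0.2]
    - [0,0,-0.07,0,0.2]
    - [0,0,-0.11,0,0.2]
    - [0,0,-0.11,0,0.2]
    - [0,0,-0.11,0,0.2]

```text
time: 17.95
eef_pos: [0.5381, 0.2552, 0.2129]
tcp_rot: [1.0, 0.0, 0.002, -0.0]
contact_force: [-0.5, -0.5, -0.8]
opening: 0.598
finger_force: 0.0
```

```bash
python3 -c "
from h import *
print(ctrl.get_state()['qpos'].round(3))
row(.518,.402,.21,0)
im=ctrl.read_camera('scene');cv2.imwrite('pics/s4.png',cv2.resize(im[130:270,170:340,::-1],None,fx=3,fy=3))
S=im
print(blobs(S,(100,120,40),(125,255,255),(210,220,245,250)))"
```

```text
[0.273 0.134 1.804 0.    1.2   1.843]
at [0.5381 0.2552 0.2129] a0 0.04 row [-0.02, -0.1468, 0.003] turn 0.04
[([224.81, 234.0], [219, 229, 13, 12, 117])]
```

View pics/s4.png

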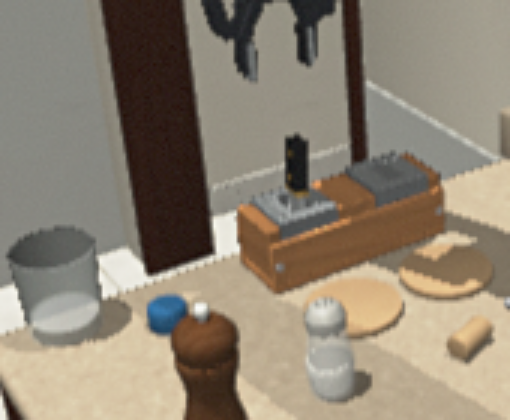

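The gauge stands in the left slot, and the cap is untouched at crop (167,313). The tumbler, with its rim centred near crop (53,250), is close to the cap, so I'll measure that gap before choosing the grasp yaw.

Run:
```python
from h import *
sc=lambda x,y:(170+x/3-.33,130+y/3-.33)
print("rim",plane("scene",sc(53,250),.086),[plane("scene",sc(*p),.086).round(3) for p in((9,250),(98,250),(53,228),(53,270))])
print("cap c scene",plane("scene",(224.8,234),.0145))
t=cv2.imread("pics/top0.png");cv2.imwrite("pics/t5.png",cv2.resize(t[130:190,185:260],None,fx=8,fy=8,interpolation=cv2.INTER_CUBIC))
```

```text
rim [0.5685041  0.48045398 0.086     ] [array([0.592, 0.512, 0.086]), array([0.544, 0.448, 0.086]), array([0.607, 0.467, 0.086]), array([0.535, 0.492, 0.086])]
cap c scene [0.51887321 0.40469187 0.0145    ]
```

View pics/t5.png

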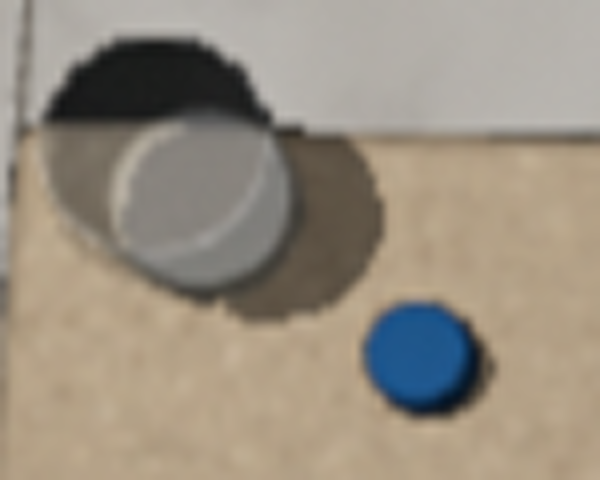

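The tumbler's base disc is at crop (203,200) and its rim circle at about (157,152). The cap's top is at (419,353).

Run:
```python
from h import *
q=lambda x,y:(185+(x+.5)/8-.5,130+(y+.5)/8-.5)
print("base",plane("top",q(203,200),.004),"rim",plane("top",q(157,152),.086),"cap top",plane("top",q(419,353),.023))
c=plane("top",q(419,353),.023);b=plane("top",q(157,152),.086);d=b[:2]-c[:2];print(np.hypot(*d),np.degrees(np.arctan2(d[1],d[0])))
```

```text
base [0.57378838 0.48225358 0.004     ] rim [0.56798309 0.47843919 0.086     ] cap top [0.51681077 0.4006255  0.023     ]
0.09313203864954143 56.67003572191617
```

```bash
python3 -c "
from h import *
row(.518,.402,.13,57)"
```

```text
at [0.5371 0.2549 0.2109] a0 0.03 row [-0.019, -0.1471, 0.0809] turn -56.97
```

Call:
send_rows:
  steps:
    - [-0.019,-0.04,0,-8,0.4]
    - [-0.019,-0.08,0,-16,0.4]
    - [-0.019,-0.12,0,-24,0.4]
    - [-0.019,-0.147,0,-32,0.4]
    - [-0.019,-0.147,0,-40,0.4]
    - [-0.019,-0.147,0,-48,0.4]
    - [-0.019,-0.147,0,-57,0.4]
    - [-0.019,-0.147,0,-57,0.4]
    - [-0.019,-0.147,0.04,-57,0.4]
    - [-0.019,-0.147,0.08,-57,0.4]
    - [-0.019,-0.147,0.08,-57,0.4]
    - [-0.019,-0.147,0.08,-57,0.4]
  squeeze: 25

```text
time: 19.2
eef_pos: [0.5175, 0.4014, 0.1298]
tcp_rot: [0.879, 0.477, -0.002, -0.0]
contact_force: [-0.0, 0.3, 0.4]
opening: 0.699
finger_force: 0.0
```

```bash
python3 -c "
from h import *
row(.518,.402,.011,57);print(ctrl.get_state()['opening'])"
```

```text
at [0.5175 0.4014 0.1298] a0 56.93 row [0.0012, 0.0003, 0.1188] turn -0.07
0.6993301360599524
```

Call:
send_rows:
  steps:
    - [0.001,0,0.04,0,0.4]
    - [0.001,0,0.075,0,0.4]
    - [0.001,0,0.1,0,0.4]
    - [0.001,0,0.112,0,0.4]
    - [0.001,0,0.1175,0,0.4]
    - [0.001,0,0.1175,0,0.4]
    - [0.001,0,0.1175,0,0.4]

```text
time: 19.9
eef_pos: [0.5204, 0.4037, 0.0162]
tcp_rot: [0.879, 0.477, 0.002, -0.0]
contact_force: [-0.4, 0.6, 0.9]
opening: 0.701
finger_force: 0.0
```

Call:
send_rows:
  steps:
    - [0,0,0,0,-1]
    - [0,0,0,0,-1]
    - [0,0,0,0,-1]
    - [0,0,0,0,-1]
    - [0,0,0,0,-1]
    - [0,0,0,0,-1]

```text
time: 20.5
eef_pos: [0.52, 0.4035, 0.0157]
tcp_rot: [0.879, 0.477, 0.001, -0.0]
contact_force: [-0.5, -0.7, 5.4]
opening: 0.431
finger_force: 25.5
```

Call:
send_rows:
  steps:
    - [0,0,-0.01,0,-1]
    - [0,0,-0.04,0,-1]
    - [0,0,-0.08,0,-1]
    - [0,0,-0.12,0,-1]
    - [0,0,-0.15,0,-1]
    - [0,0,-0.15,0,-1]
    - [0,0,-0.15,0,-1]

```text
time: 21.2
eef_pos: [0.5189, 0.4029, 0.1646]
tcp_rot: [0.879, 0.477, 0.001, -0.0]
contact_force: [0.3, -0.3, -0.5]
opening: 0.43
finger_force: 25.1
```

```bash
python3 -c "
from h import *
row(.4322,.2539,.14,0);s=ctrl.get_state();print(s['opening'],s['qpos'].round(3))
im=ctrl.read_camera('scene');b=blobs(im,(100,120,40),(125,255,255),(150,100,330,260));print(b)
p=s['eef_pos'];print(proj('scene',p-[0,0,.0045]))"
```

```text
at [0.5189 0.4029 0.1646] a0 57.04 row [-0.1722, 0.0083, 0.0244] turn 57.04
0.43012809993188733 [ 0.506  0.313  1.685 -0.     1.142  1.081]
[([222.28, 186.57], [216, 180, 11, 14, 68])]
[218.08492192 187.12592726]
```

Call:
send_rows:
  steps:
    - [-0.03,0.002,0,8,-1]
    - [-0.07,0.004,0,16,-1]
    - [-0.11,0.006,0,24,-1]
    - [-0.14,0.007,0,32,-1]
    - [-0.16,0.008,0,40,-1]
    - [-0.172,0.0083,0,48,-1]
    - [-0.172,0.0083,0,57,-1]
    - [-0.172,0.0083,0,57,-1]
    - [-0.172,0.0083,0.03,57,-1]
    - [-0.172,0.0083,0.06,57,-1]
    - [-0.172,0.0083,0.06,57,-1]
    - [-0.172,0.0083,0.06,57,-1]

```text
time: 22.45
eef_pos: [0.4314, 0.2538, 0.1028]
tcp_rot: [1.0, 0.001, -0.002, 0.001]
contact_force: [0.1, -0.1, 0.5]
opening: 0.431
finger_force: 25.2
```

```bash
python3 -c "
from h import *
row(.4322,.2539,.025,0);s=ctrl.get_state()
im=ctrl.read_camera('scene');b=blobs(im,(100,120,40),(125,255,255),(150,100,360,260));print(b)
p=s['eef_pos'];print(proj('scene',p-[0,0,.0045]))
cv2.imwrite('pics/s6.png',cv2.resize(im[150:260,220:350,::-1],None,fx=5,fy=5,interpolation=cv2.INTER_CUBIC))"
```

```text
at [0.4314 0.2538 0.1028] a0 0.14 row [0.001, -0.0001, 0.0778] turn 0.14
[([286.81, 204.01], [281, 198, 12, 13, 119])]
[286.16377586 203.89893719]
```

View pics/s6.png

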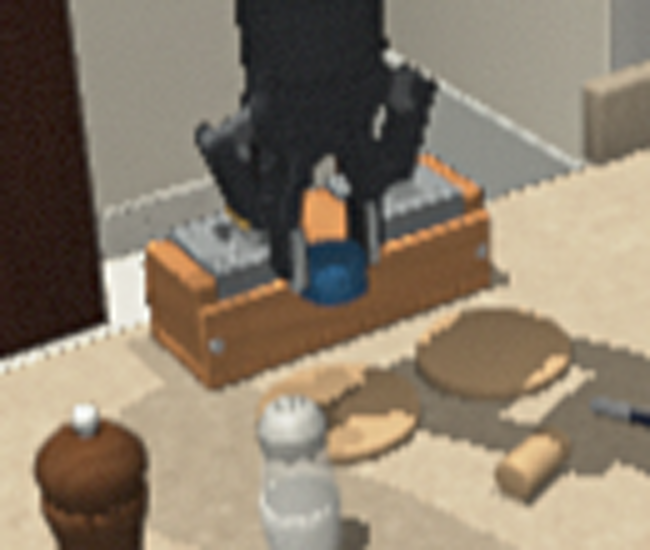

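The cap is held level at scene (287,204), within 1 px of the TCP prediction and over the left coaster. Lowering it.

Call:
send_rows:
  steps:
    - [0.001,0,0.03,0,-1]
    - [0.001,0,0.055,0,-1]
    - [0.001,0,0.068,0,-1]
    - [0.001,0,0.074,0,-1]
    - [0.001,0,0.074,0,-1]
    - [0.001,0,0.074,0,-1]

```text
time: 23.1
eef_pos: [0.4343, 0.2544, 0.0311]
tcp_rot: [1.0, 0.0, 0.001, -0.0]
contact_force: [0.3, 0.5, -0.9]
opening: 0.431
finger_force: 25.2
```

Call:
send_rows:
  steps:
    - [0,0,0.001,0,-1]
    - [0,0,0.002,0,-1]
    - [0,0,0.002,0,-1]

```text
time: 23.4
eef_pos: [0.4335, 0.2541, 0.0282]
tcp_rot: [1.0, 0.0, 0.0, -0.0]
contact_force: [0.1, -0.1, -0.2]
opening: 0.432
finger_force: 25.2
```

Call:
send_rows:
  steps:
    - [-0.001,0,0.001,0,-1]
    - [-0.001,0,0.002,0,-1]
    - [-0.001,0,0.002,0,-1]
    - [-0.001,0,0.002,0,-1]

```text
time: 23.8
eef_pos: [0.4322, 0.254, 0.0258]
tcp_rot: [1.0, 0.0, -0.0, 0.0]
contact_force: [0.2, 0.2, 0.9]
opening: 0.431
finger_force: 25.2
```

Call:
send_rows:
  steps:
    - [0,0,0.001,0,-1]
    - [0,0,0.002,0,-1]
    - [0,0,0.002,0,-1]

```text
time: 24.1
eef_pos: [0.4323, 0.2541, 0.0246]
tcp_rot: [1.0, 0.0, -0.0, 0.0]
contact_force: [-2.7, -0.2, 5.4]
opening: 0.427
finger_force: 25.7
```

On the coaster (5 N of contact). Releasing and backing off.

Call:
send_rows:
  steps:
    - [0,0,0,0,0.1]
    - [0,0,0,0,0.1]
    - [0,0,0,0,0.1]
    - [0,0,-0.01,0,0.3]
    - [0,0,-0.04,0,0.3]
    - [0,0,-0.09,0,0.3]
    - [0,0,-0.14,0,0.3]
    - [0,0,-0.18,0,0.3]
    - [0,0,-0.2,0,0.3]
    - [0,0,-0.2,0,0.3]

```text
time: 25.1
eef_pos: [0.4343, 0.2548, 0.2289]
tcp_rot: [1.0, 0.0, 0.005, -0.002]
contact_force: [1.0, 0.3, -0.0]
opening: 0.651
finger_force: 0.0
```

Call:
send_rows:
  steps:
    - [0,0.05,0,0,0.3]
    - [0,0.1,0,0,0.3]
    - [0,0.15,0,0,0.3]
    - [0,0.2,0,0,0.3]
    - [0,0.25,0,0,0.3]
    - [0,0.3,0,0,0.3]
    - [0,0.35,0,0,0.3]
    - [0,0.4,0,0,0.3]
    - [0,0.4,0,0,0.3]
    - [0,0.4,0,0,0.3]

```text
time: 26.1
eef_pos: [0.4314, -0.1465, 0.222]
tcp_rot: [1.0, -0.001, -0.001, -0.001]
contact_force: [0.5, 0.4, -0.4]
opening: 0.652
finger_force: 0.0
```

Run:
```python
from h import *
T=ctrl.read_camera('top');S=ctrl.read_camera('scene')
b=blobs(T,(100,120,40),(125,255,255),(260,180,350,230));print(b,[plane('top',x[0],.027).round(4) for x in b])
a=cv2.resize(S[130:260,165:345],None,fx=2.2,fy=2.2);c=cv2.resize(T[140:260,190:360],(396,286))
cv2.imwrite('pics/e.png',np.hstack([a,c])[:,:,::-1])
for x in(blobs(S,(100,120,40),(125,255,255),(150,100,360,260))):print("scene",plane("scene",x[0],.0235).round(4))
```

```text
[([289.29, 206.23], [283, 200, 13, 13, 133])] [array([0.4296, 0.254 , 0.027 ])]
scene [0.429  0.255  0.0235]
```

View pics/e.png

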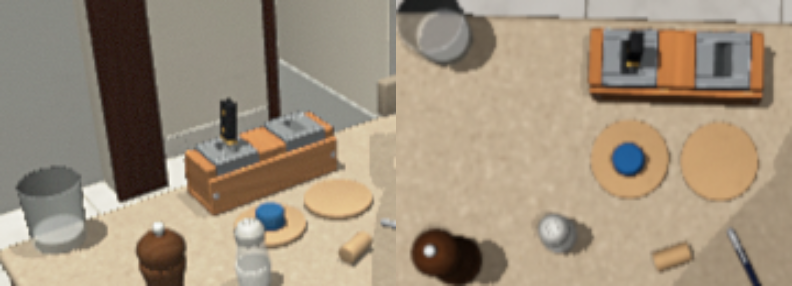

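The gauge stands in the left slot at crop (633,50). The cap is flat and centred on the left coaster at (629,158), about 2–3 mm off the middle, and the bystanders haven't moved. Handing in.

```bash
python3 -c "
from plant import ctrl
print(ctrl.sign_off())"
```

```text
the job is handed in; nothing more can be done
None
```

The left slot takes the gauge blade to its floor, while the right one stopped it about 18 mm down; the gauge is left standing in the left slot, the blue cap sits flat within about 3 mm of the left coaster's middle, and the job was handed in at about 26 s with the bystanders untouched.

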